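Hang the order board on the rail and hold the spring clip open over its card edge

ROBOT

A 6-joint arm with a two-finger parallel gripper is mounted at the origin on the work surface. World frame = base frame: x ahead of the robot, y to its left, z up, the work surface at z = 0. Lengths are in m, angles in rad, forces in N, time in s.
With the tool pointing down it reaches from about 0.35 to 0.95 m from the base axis. Payload 17.4 kg.
Tool frame: the origin (TCP) lies midway between the tips of the shut fingers; the grasp point (between the pads) lies 19 mm behind it; z points along the fingers, y is the direction in which the jaws open and shut (so a half turn about z gives the same grasp; the last joint's range is limited). The gripper opens to 93 mm and grips with 3 to 60 N. Pads are 15 mm wide; open, the fingers measure 128 mm over their backs; the gripper's body (75 mm by 188 mm) begins 65 mm behind the grasp point.
Start: joints at [1.168, 0.116, 1.442, -0, 1.584, -0.038], TCP at [0.241, 0.631, 0.219] pointing down, gripper open.
Joint ranges: [-2.83, 2.83], [-0.83, 2.19], [0.07, 2.5], [-1.14, 4.28], [0.01, 3], [-2.97, 2.97]. Speed limits (rad/s): [1.89, 1.89, 2.22, 3.14, 3.14, 3.14].

INTERFACE

Orientations are given as a unit quaternion [x, y, z, w].
In Python, from plant import env gives the robot as it stands. The module is installed in compiled form; this text tells all that it offers. Calls block until the motion is done:
- env.movep(position, orientation): joint-space move of the TCP to a pose.
- env.move_linear(position, ori=None, feed=0.15, threshold=None): straight line of the TCP; ori=None keeps the orientation; feed is the mean speed in m/s. With threshold (N) it stops when the force on the tool has changed by that much, and returns True; else False.
- env.move_joints(angles): joint-space move.
- env.grip(opening, grip_force=None): opening from 0.0 (shut) to 1.0 (fully open); grip_force is the grip in N (None keeps the last); returns when the fingers have stopped.
- env.hold(seconds).
- env.ik(position, orientation): joint angles nearest the present ones, or None.
- env.get_image(name): name is "scene" or "top" or "wrist"; returns a dict with "color" (480x640x3 uint8, blue, green, red), "z_map" (480x640 float32, m along the optical axis (not along the pixel's ray), 0 where there is no reading), "vertical_fov" (degrees; the focal length in pixels is half the picture's height over the tangent of half this angle, whatever the lens; pixels are square), "cx", "cy" (the principal point, pixels), "origin" and "rotation" of the camera in the world. Camera axes: x right, y up, looking along -z (the intrinsics and any distortion apply to the point x, -y, -z); pixel columns grow to the right and rows downward; lengths in m; the calibration is good to about 2 mm. A picture is of the moment at which its call begins.
A pose or a line that the arm cannot do raises env.Unreachable and nothing moves.
- env.sign_off(): hands the job in, once; it reports no verdict.
Readings, each from a call of its own:
- env.current_t(): time.
- env.current_qpos(): joint angles.
- env.current_joint_vel(): joint speeds.
- env.current_effort(): joint torques, N m.
- env.current_eef_pos(): TCP position.
- env.current_tool_rot(): TCP orientation.
- env.current_force(): force on the tool from outside, world axes, zero at the start.
- env.current_wrist_torque(): the same for the moment, N m.
- env.current_gripper_width(): opening from 0.0 (shut) to 1.0 (fully open).
Only numpy, scipy, OpenCV 4.12 (cv2) and the standard library are available. Lean on these libraries where they do the work, as an engineer would, in place of code of your own. Each camera call takes 0.05 s, during which the arm holds its last target.

TASK

Hang the white order board over the bar of the order rail, clear of the posts, so that it saddles the bar and hangs by itself. Then take the large spring clip off the tray's rim by squeezing its handles, and hold it wide open around the middle of the top edge of the board's front panel, one jaw well down on either side and the clip not touching the board, ready for a colleague to slip the order docket in. Finish while still holding the clip squeezed open there, and leave the other things on the table where they are.

Things in the scene. Friction and masses are not known exactly. Their poses are not given: they have to be found in the camera images.
- rail: The order rail, fixed to the table: a level steel bar 12 mm thick and 380 mm long along its y axis, on two posts 360 mm apart, bar centre 150 mm above the table. Origin on the table under the middle of the bar, z up.
- rail_mid (a point): Middle of the rail's bar, on the bar's centre line, with the rail's axes (y along the bar).
- board: Order board, 150 g: stiff white sheet 120 mm wide (along y), bent like a letter h in side view, standing on two legs. Origin on the table midway between the legs, z up. Front panel (the card) 4 mm thick, x -17 to -13 mm, z 0 to 128. Back leg x 13 to 19 mm, z 0 to 85. A half-round saddle joins them over the open 26 mm gap. Both legs together, 36 mm thick below z = 85, can be pinched from above.
- board_saddle (a point): Highest point of the inside of the board's half-round saddle, mid width, 98 mm above the board's origin (outside of the saddle 102 mm), with the board's axes. It comes to rest on top of the bar when the board is hung; the board then hangs nearly upright.
- board_edge (a point): Middle of the top edge of the board's front panel (4 mm thick, 120 mm long along the board's y axis; the saddle's outside lies 26 mm lower, on the +x side), with the board's axes.
- tray: Wooden stationery tray fixed to the table, 120 mm (x) by 180 mm (y), 60 mm tall, walls 4 mm. Origin under its centre. The large clip bites the rim of its +x wall, the small clip the rim of its -x wall.
- clip: Large steel spring clip, 90 g, upright on the tray's +x wall: 96 mm tall, jaw lips 60 mm wide (along y), two handles 28 mm wide spreading upward from the pivot pin (along y, 45 mm above the jaw tips), 50 mm apart outside at their tops. Origin midway between the jaw tips as it bites the tray, z up, x across the jaws. This body is half a (+x side); squeezed, each half turns half the opening.
- clip_jaw (a joint): Opening of the large clip, rad: 0 biting the 4 mm tray wall, -0.085 quite shut, 0.56 wide open at its stop. Squeezing the handles opens it: at their tops about 5 N each to begin, 10 N at the stop. There the handles are parallel, 22 mm over their outsides, and the jaw tips 29 mm apart (20 mm apart at 0.36). Let go, it springs shut.
- clip_tip_a (a point): Lower tip of jaw a of the large clip, mid width, on the inner face.
- clip_tip_b (a point): Lower tip of jaw b of the large clip, mid width, on the inner face. With the clip wide open the coil lies 37 mm above the tips: the throat takes about 35 mm of card.
- clip_handle_a (a point): Top end of handle a of the large clip, mid width; 50 mm of flat handle lies below it.
- clip_handle_b (a point): Top end of handle b of the large clip, mid width; 50 mm of flat handle lies below it.
- small_clip: A smaller steel clip of the same shape (58 mm tall, lips 36 mm wide), clipped on the rim of the tray's -x wall; not needed. Origin midway between its jaw tips.
- tin_a: green tea tin with a steel lid, 68 mm wide and 85 mm tall, at the left of the table; not needed. Origin under its centre.
- tin_b: red tea tin with a steel lid, 68 mm wide and 85 mm tall, at the right of the table; not needed. Origin under its centre.
- tape_roll: tan roll of packing tape, 90 mm wide and 45 mm tall, lying flat near the middle of the table; not needed. Origin under its centre.
- tea_cup: small white tea cup, 68 mm wide and 45 mm tall, in front of the rail; not needed. Origin under its centre.
- scoop: wooden tea scoop, 170 mm long, lying beyond the rail; not needed. Origin under its centre.
- sample_jar: amber glass jar, 60 mm wide and 80 mm tall, beyond the rail; not needed. Origin under its centre.
There are look-alikes about, which are no part of the job. Leave any blue look-alike of the clip alone.

How it is judged:
On the way, in this order (a step that is already met when the one before it is completed fails the run):
1. the order board hangs over the bar by itself, let go (z of board_saddle in the frame of rail_mid between 0.001 and 0.011 m and x of board_saddle in the frame of rail_mid between -0.012 and 0.012 m and y of board_saddle in the frame of rail_mid between -0.1 and 0.1 m and angle between the y axis of board and the y axis of rail, either way round below 0.15 rad and angle between board's own z axis and vertical below 0.2 rad and contact force between board and rail above 0.3 N and contact force between board and the fingers below 0.1 N), for 0.3 s.
2. the large clip is squeezed open and lifted clear of the tray (value of joint clip_jaw above 0.2 rad and contact force between clip and tray below 0.1 N and contact force between clip and the fingers above 2 N and height (world z) of clip_tip_a above 0.075 m), for 0.2 s.
At the end, for the whole second after the job is handed in: Board hangs free on the bar (centre within 100 mm of its middle, tilt under 0.2 rad, no finger on it); clip held open in the gripper (joint over 0.36), a jaw tip each side of the front panel, 6 mm or more below its top edge, within 30 mm of its middle, not pressing it; bystanders within 30 mm (all of step 1 and value of joint clip_jaw above 0.36 rad and ((x of clip_tip_a in the frame of board_edge above 0.004 m and x of clip_tip_b in the frame of board_edge below -0.004 m) or (x of clip_tip_a in the frame of board_edge below -0.004 m and x of clip_tip_b in the frame of board_edge above 0.004 m)) and z of each of clip_tip_a, clip_tip_b in the frame of board_edge below -0.006 m and y of clip_tip_a in the frame of board_edge between -0.03 and 0.03 m and y of clip_tip_b in the frame of board_edge between -0.03 and 0.03 m and contact force between clip and board below 0.5 N and contact force between clip and the fingers above 3 N and linear speed of each of clip, board below 0.03 m/s and distance of each of tin_a, tin_b, tape_roll, tea_cup, scoop, sample_jar, small_clip from where it was at the start of the episode below 0.03 m); the arm keeps its last pose, push and grip.
It fails at once if a bystander was knocked away (distance of any of tin_a, tin_b, tape_roll, tea_cup, scoop, sample_jar, small_clip from where it was at the start of the episode above 0.05 m).
It also fails if it takes over 54 s, if anything falls off the work surface, if the arm or the gripper's body presses on something with over 40 N, if the wrist force passes 120 N, or if a joint passes its speed limit or range.

## Working session

There is one attempt and no reset: what is moved stays moved. The work goes in short steps, each a Python script; the robot and the scene stay as the last script left them, time stands still between calls to the robot, and variables do not carry over. Pictures are saved under pics/ and viewed, and the job is handed in when it is done.

```bash
mkdir -p pics; ls; cat > h.py <<'E'
import numpy as np, cv2
from plant import env
def cam(name):
    return env.get_image(name)
def save(n,im): cv2.imwrite('pics/'+n,im)
def info(d): 
    return {k:(np.round(d[k],4).tolist() if not np.isscalar(d[k]) else d[k]) for k in d if k not in('color','z_map')}
def cloud(d):
    h,w=d['z_map'].shape; f=h/2/np.tan(np.radians(d['vertical_fov'])/2)
    u,v=np.meshgrid(np.arange(w),np.arange(h)); z=d['z_map']
    P=np.stack([(u-d['cx'])/f*z,-(v-d['cy'])/f*z,-z],-1)
    W=P@np.array(d['rotation']).T+np.array(d['origin']); W[z==0]=np.nan
    return W
E
python3 - <<'E'
from h import *
print(env.current_t(),env.current_force(),env.current_tool_rot())
import pickle
for n in('scene','top','wrist'):
    d=cam(n); print(n,d.keys(),info(d)); save(n+'0.png',d['color']); pickle.dump(d,open(n+'0.pkl','wb'))
E
```

```text
pics
0.0 [-0.45544627 -0.47395191  0.22127516] [ 1.81406101e-01  9.83408102e-01 -5.61124611e-04 -1.32174303e-04]
scene dict_keys(['color', 'z_map', 'vertical_fov', 'cx', 'cy', 'origin', 'rotation']) {'vertical_fov': 47.882860014891676, 'cx': 324.29072047742056, 'cy': 245.1413487241234, 'origin': [1.16, -0.5784, 0.9253], 'rotation': [0.3607, 0.1603, 0.3727, 0.8398]}
top dict_keys(['color', 'z_map', 'vertical_fov', 'cx', 'cy', 'origin', 'rotation']) {'vertical_fov': 54.32501341597426, 'cx': 319.17334070905594, 'cy': 245.84425660414422, 'origin': [0.3168, -0.002, 1.2593], 'rotation': [-0.0725, 0.0807, 0.7386, -0.6653]}
wrist dict_keys(['color', 'z_map', 'vertical_fov', 'cx', 'cy', 'origin', 'rotation']) {'vertical_fov': 61.91921142125057, 'cx': 319.7969101279478, 'cy': 234.84483444646648, 'origin': [0.1668, 0.6572, 0.3834], 'rotation': [-0.1177, -0.0808, 0.5615, 0.8151]}
```

View pics/scene0.png

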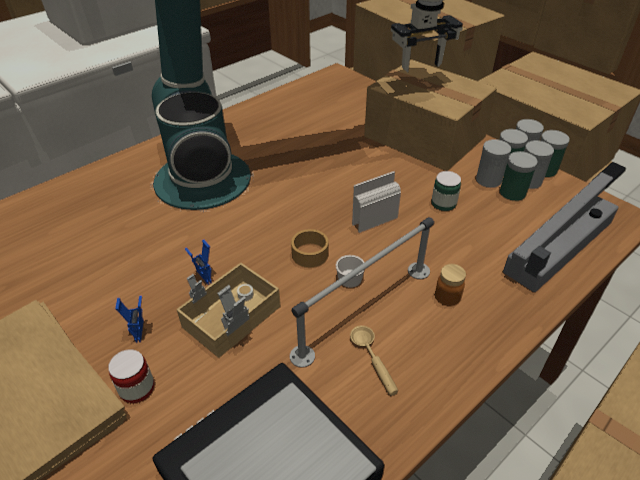

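View pics/top0.png

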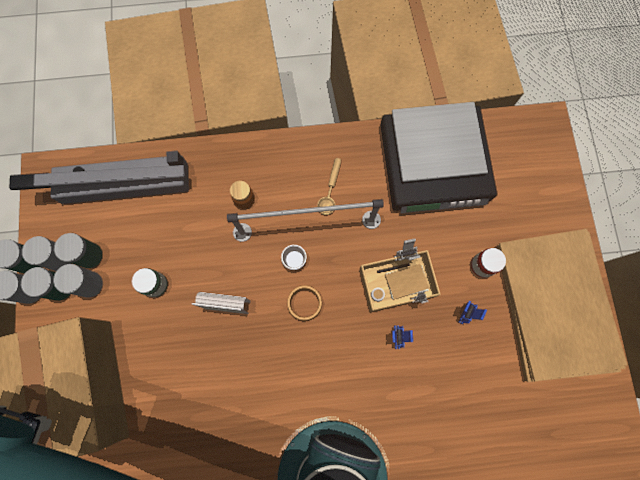

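View pics/wrist0.png

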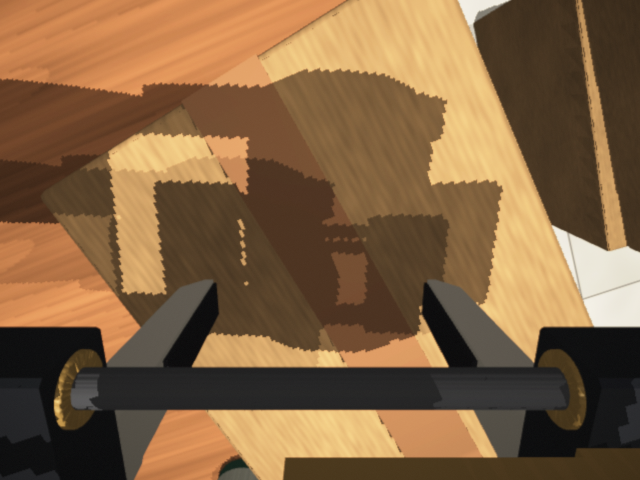

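The board is the only h-shaped white sheet, at scene (376,203) and top (221,303). Clip candidates:
- Large grey clip on the tray's +x wall, scene (234,308), top (405,250). This is the one I choose.
- Small grey clip on the -x wall, scene (197,287). Rejected.
- Blue look-alikes at scene (202,262) and (133,318). Rejected.

Next is a close crop to check this, and a metric fit from depth.

```bash
sed -i 's/W=P@np.array(d\[.rotation.\]).T/from scipy.spatial.transform import Rotation as R; W=P@R.from_quat(d["rotation"]).as_matrix().T/' h.py
python3 - <<'E'
from h import *
import pickle
s=pickle.load(open('scene0.pkl','rb'));t=pickle.load(open('top0.pkl','rb'))
a=cv2.resize(s['color'][230:370,170:310],(400,400),interpolation=cv2.INTER_CUBIC)
b=cv2.resize(t['color'][210:350,340:480],(400,400),interpolation=cv2.INTER_CUBIC)
save('crop1.png',np.hstack([a,b]))
for n,d in(('scene',s),('top',t)):
    W=cloud(d); h,w=W.shape[:2]
    def p(u,v): return np.round(np.nanmedian(W[v-1:v+2,u-1:u+2].reshape(-1,3),0),3)
    pts={'scene':[('bar1',302,309),('bar2',428,223),('boardedge',376,183),('tape',310,240),('jar',451,272),('table',300,400)],
     'top':[('bar1',233,218),('bar2',378,205),('barmid',306,211),('tape',305,288),('table',320,350),('table',150,250),('cup',293,258),('jar',240,188),('table',440,350)]}[n]
    for q in pts: print(n,q[0],p(q[1],q[2]))
    # bar
    for (name,lo,hi) in [('bar',(.3,-.35,.135),(.9,.4,.165)),('board',(.2,.1,.05),(.6,.5,.14)),('trayclip',(.2,-.5,.05),(.6,-.05,.14))]:
        m=np.all((W>lo)&(W<hi),-1); 
        v,u=np.nonzero(m); 
        print(n,name,m.sum(),u.min() if len(u) else 0,u.max() if len(u) else 0,np.round(np.nanmin(W[m],0),3),np.round(np.nanmax(W[m],0),3))
E
```

```text
scene bar1 [ 0.659 -0.181  0.158]
scene bar2 [0.66  0.174 0.159]
scene boardedge [0.446 0.239 0.115]
scene tape [0.41  0.052 0.014]
scene jar [0.745 0.165 0.08 ]
scene table [ 0.765 -0.278  0.086]
scene bar 1272 218 434 [ 0.505 -0.268  0.135] [0.667 0.191 0.164]
scene board 2064 353 460 [0.201 0.169 0.05 ] [0.569 0.5   0.132]
scene trayclip 3725 109 279 [ 0.305 -0.5    0.05 ] [ 0.557 -0.131  0.14 ]
top bar1 [0.649 0.174 0.159]
top bar2 [ 0.646 -0.182  0.159]
top barmid [ 0.65  -0.005  0.155]
top tape [0.478 0.019 0.029]
top table [ 0.314 -0.004  0.   ]
top table [0.63  0.433 0.001]
top cup [0.566 0.044 0.006]
top jar [0.754 0.163 0.08 ]
top table [ 0.282 -0.318  0.   ]
top bar 910 227 420 [ 0.507 -0.27   0.136] [0.664 0.189 0.164]
top board 1390 132 247 [0.429 0.168 0.05 ] [0.566 0.451 0.134]
top trayclip 1832 361 505 [ 0.306 -0.5    0.05 ] [ 0.556 -0.133  0.14 ]
```

View pics/crop1.png

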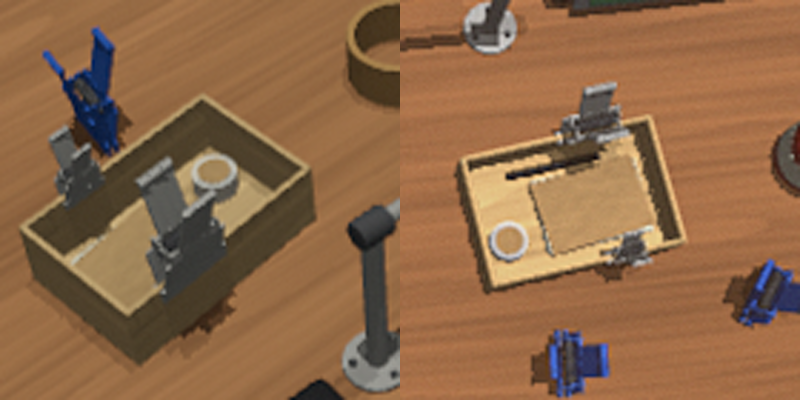

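The crop shows the large clip on the near (+x) wall, roughly twice the size of the small one behind it. Both blue clips stand off the tray. Next I fit the poses.

```bash
cat > fit.py <<'E'
from h import *
import pickle
np.set_printoptions(precision=4,suppress=True)
def rect(P): 
    r=cv2.minAreaRect((P[:,:2]*1000).astype(np.float32)); return r
for n in('scene','top'):
    W=cloud(pickle.load(open(n+'0.pkl','rb'))).reshape(-1,3)
    def box(lo,hi): return W[np.all((W>lo)&(W<hi),-1)]
    B=box((.6,-.16,.12),(.7,.16,.17)); 
    k=np.polyfit(B[:,1],B[:,0],1); print(n,'bar x=%.4f + %.4f y'%(k[1],k[0]),'zmax',np.percentile(B[:,2],95))
    E=box((.6,-.25,.12),(.7,.25,.17)); print(' bar ends y',E[:,1].min(),E[:,1].max())
    O=box((.35,.12,.02),(.52,.31,.14)); print(' board rect',rect(O),'n',len(O))
    T=O[O[:,2]>.112]; k=np.polyfit(T[:,1],T[:,0],1);print(' edge',len(T),T.mean(0),k,T[:,1].min(),T[:,1].max(), rect(T))
    S=O[(O[:,2]>.08)&(O[:,2]<.108)]; print(' saddle',len(S),rect(S))
    C=box((.5,-.3,.07),(.62,-.14,.2)); print(' clip',len(C),C.min(0),C.max(0),rect(C))
    Y=box((.35,-.35,.052),(.6,-.08,.066)); print(' tray rim',rect(Y))
E
python3 fit.py
```

```text
scene bar x=0.6556 + 0.0040 y zmax 0.15820141501129112
 bar ends y -0.1955002737451263 0.19125192964754134
 board rect ((460.685791015625, 231.61402893066406), (124.68265533447266, 44.612892150878906), 77.71720123291016) n 1900
 edge 253 [0.4447 0.2344 0.1216] [0.2266 0.3915] 0.17664086873673124 0.2929192844400924 ((444.47393798828125, 234.8227081298828), (118.88162994384766, 10.280265808105469), 78.66650390625)
 saddle 761 ((460.4141845703125, 231.46939086914062), (122.48651885986328, 40.47163772583008), 76.4670181274414)
 clip 711 [ 0.5051 -0.28    0.0701] [ 0.558  -0.2231  0.144 ] ((531.159912109375, -251.6534423828125), (51.946022033691406, 54.47969436645508), 9.345501899719238)
 tray rim ((445.0231018066406, -230.0487060546875), (181.72048950195312, 183.7721405029297), 7.643344879150391)
top bar x=0.6527 + 0.0037 y zmax 0.15873102037297052
 bar ends y -0.19581364416563013 0.18921541059553315
 board rect ((459.2747802734375, 230.08914184570312), (120.19771575927734, 36.980716705322266), 77.45523071289062) n 797
 edge 102 [0.4433 0.2321 0.1264] [0.2223 0.3917] 0.17480837896932108 0.2914593776961927 ((443.8676452636719, 232.99217224121094), (119.06725311279297, 4.120848655700684), 77.39937591552734)
 saddle 609 ((459.27825927734375, 230.104736328125), (120.16574096679688, 36.980716705322266), 77.45523071289062)
 clip 299 [ 0.5065 -0.2803  0.0709] [ 0.557  -0.2251  0.1473] ((532.4443969726562, -252.2909393310547), (49.397518157958984, 53.91767883300781), 7.20771598815918)
 tray rim ((470.78570556640625, -229.78269958496094), (124.97270202636719, 181.53363037109375), 6.6451873779296875)
```

```bash
cat >> h.py <<'E'
def q(phi):
    b=(phi+np.pi/2)/2; return np.array([np.cos(b),np.sin(b),0,0])
def st(m=''):
    print(m,'t %.2f'%env.current_t(),'tcp',np.round(env.current_eef_pos(),4),'F',np.round(env.current_force(),2),'w %.3f'%env.current_gripper_width())
def box(W,lo,hi): return W[np.all((W>lo)&(W<hi),-1)]
E
python3 - <<'E'
from h import *
print(env.ik([0.4593,0.2298,.2],q(-.218)),env.ik([0.654,-.003,.25],q(-.004)),env.ik([0.532,-.252,.2],q(.118)))
env.movep([0.4593,0.2298,.24],q(-.218)); st()
d=cam('wrist'); save('w1.png',d['color']); W=cloud(d)
O=box(W,(.35,.12,.09),(.56,.34,.14)); T=O[O[:,2]>.118]
r=lambda P:cv2.minAreaRect((P[:,:2]*1000).astype(np.float32))
print(r(O),r(T),T[:,2].max())
E
```

```text
[ 4.14236963e-01 -2.35451929e-01  1.80763388e+00 -4.44089210e-16
  1.56941070e+00  6.32236963e-01] [-4.35874252e-02  6.40868617e-02  1.44661564e+00 -4.44089210e-16
  1.63089015e+00 -3.95874252e-02] [-4.85706043e-01 -6.62045821e-02  1.65723862e+00 -4.44089210e-16
  1.55055862e+00 -6.03706043e-01]
 t 1.82 tcp [0.4592 0.2305 0.2399] F [0.49 0.4  1.43] w 0.995
((454.47052001953125, 231.79769897460938), (120.74165344238281, 32.90048599243164), 77.40457916259766) ((440.4876708984375, 234.97061157226562), (120.56287384033203, 4.226397514343262), 77.40819549560547) 0.13005695652486232
```

View pics/w1.png

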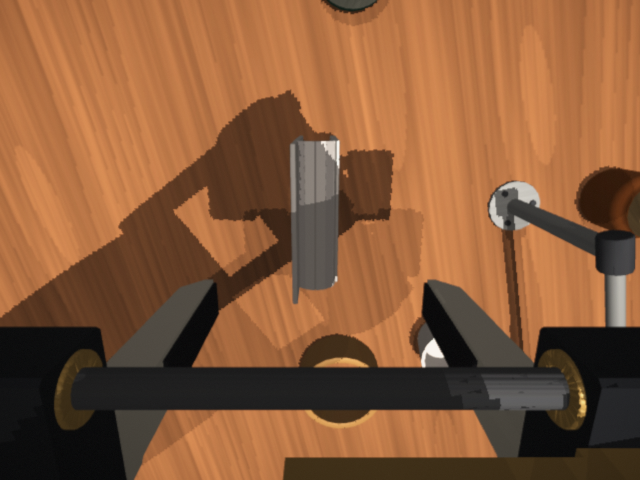

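Wrist view: the board is alone at (315,215), with its front panel on the left (the robot side), about 1° off the tool. There is free table on both sides for the fingers, and depth agrees with the top view to about 3 mm. I'm descending now.

```bash
python3 - <<'E'
from h import *
xy=[0.4578,0.2303]
print(env.move_linear([*xy,.053],q(-.218),feed=.12,threshold=8)); st('down')
env.grip(0.0,25); st('grip')
env.move_linear([*xy,.235],feed=.15); st('up')
d=cam('wrist'); save('w2.png',d['color'])
E
```

```text
False
down t 3.58 tcp [0.4581 0.2304 0.0537] F [-0.23  0.37  0.1 ] w 0.999
grip t 4.51 tcp [0.4578 0.2303 0.0529] F [ 0.21 -0.04 -0.39] w 0.383
up t 5.88 tcp [0.4575 0.2302 0.234 ] F [ 0.23  0.13 -2.46] w 0.386
```

View pics/w2.png

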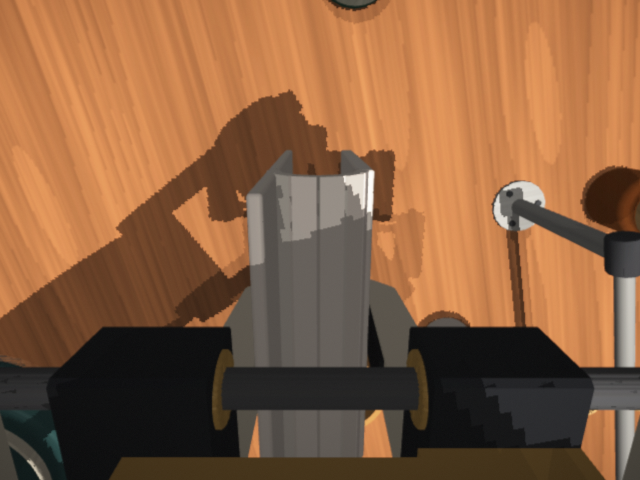

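The board is pinched over both legs: width is 0.386 (35.9 mm) and the wrist image shows it straight between the fingers. I'm carrying it over the bar.

```bash
python3 - <<'E'
from h import *
env.movep([0.655,-.003,.245],q(-.004)); st('over')
for n in('wrist','top','scene'):
    d=cam(n); save(n+'3.png',d['color']); W=cloud(d)
    B=box(W,(.62,-.17,.135),(.69,.17,.16))
    B=B[(abs(B[:,1])>.075)]
    if len(B)>20: print(n,len(B),np.polyfit(B[:,1],B[:,0],1),B[:,0].min(),B[:,0].max(),B[:,1].min(),B[:,1].max())
    E=box(W,(.6,-.08,.29),(.7,.08,.34)); 
    if len(E)>10: print(n,' edge?',len(E),E.mean(0))
E
```

```text
over t 7.09 tcp [ 0.6547 -0.0021  0.245 ] F [-0.84  0.38 -1.24] w 0.389
wrist 2342 [0.0027734  0.65072951] 0.6448654773769601 0.6566846764456992 0.07533861547069737 0.14022827520527764
wrist  edge? 29035 [0.65106888 0.01977611 0.30700394]
top 232 [0.00234436 0.65250957] 0.6437665711934493 0.6621142101211985 -0.16897753822160527 0.16981094661219168
top  edge? 242 [0.64900834 0.00381114 0.30275339]
scene 517 [0.00438411 0.65572484] 0.6462846980676672 0.6650937230306364 -0.16980118510821268 0.16987308595371498
scene  edge? 872 [ 0.65319254 -0.02641172  0.30515637]
```

View pics/wrist3.png

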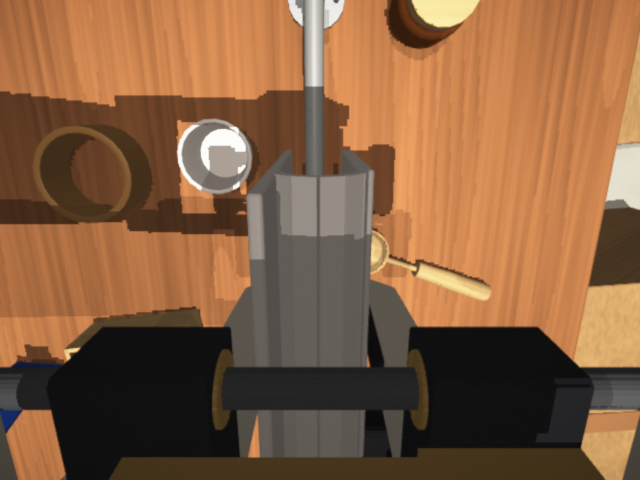

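View pics/scene3.png

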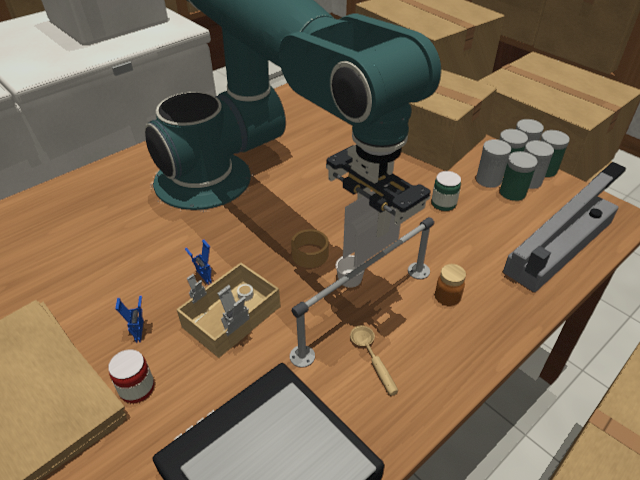

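Wrist view: the bar (column 313) lies between the two legs (columns 291 and 345), and the scene view shows the board above the middle of the bar. I'm lowering it until contact.

```bash
python3 - <<'E'
from h import *
print(env.move_linear([0.6540,-.003,.125],q(-.003),feed=.1,threshold=6)); st('a')
print(env.move_linear([0.6540,-.003,.107],q(-.003),feed=.03,threshold=2.5)); st('b')
d=cam('scene'); save('s4.png',d['color'][120:360,230:550].repeat(2,0).repeat(2,1))
d=cam('wrist'); save('w4.png',d['color'])
E
```

```text
False
a t 8.59 tcp [ 0.6543 -0.003   0.1258] F [-0.25 -0.43 -1.53] w 0.387
True
b t 9.07 tcp [ 0.6542 -0.003   0.1111] F [2.23 0.46 4.59] w 0.387
```

View pics/s4.png

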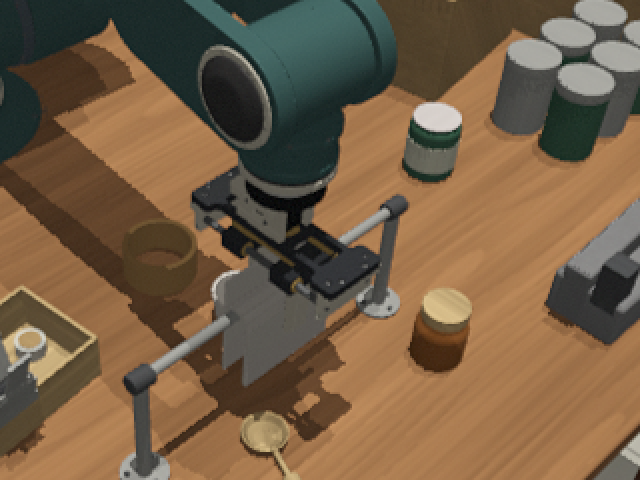

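View pics/w4.png

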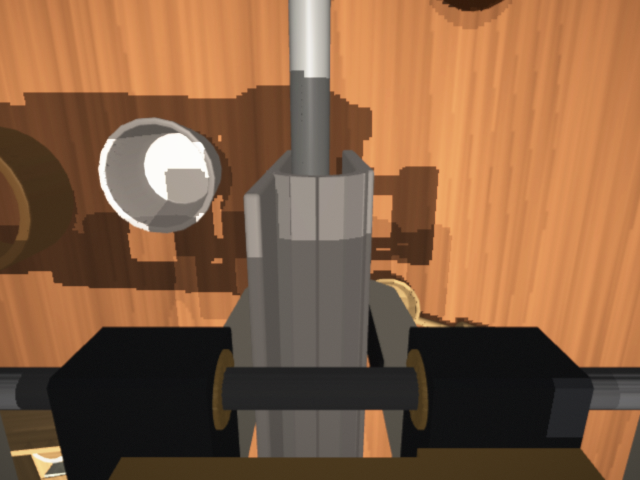

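Contact came at TCP z 0.111, as predicted for the saddle resting on the bar. The board sits over the bar clear of the posts. I'm letting go.

```bash
python3 - <<'E'
from h import *
env.grip(0.6); st('half'); env.grip(1.0); st('rel')
env.move_linear([0.6540,-.003,.27],feed=.15); st('up')
d=cam('wrist'); save('w5.png',d['color']); W=cloud(d)
E=box(W,(.6,-.09,.175),(.7,.09,.2)); r=cv2.minAreaRect((E[:,:2]*1000).astype(np.float32)); print('wrist',r,E.mean(0),E[:,2].max())
for n in ('top','scene'):
    W=cloud(cam(n)); E=box(W,(.6,-.09,.175),(.7,.09,.2)); print(n,len(E),E.mean(0) if len(E) else 0,E[:,2].max() if len(E) else 0)
E
```

```text
half t 9.74 tcp [ 0.6538 -0.003   0.1107] F [-0.07  0.02  1.22] w 0.601
rel t 10.53 tcp [ 0.6538 -0.003   0.1108] F [0.36 0.24 0.21] w 0.999
up t 11.73 tcp [ 0.6538 -0.003   0.2687] F [ 0.67 -0.23  0.54] w 0.999
wrist ((640.243408203125, -1.796905517578125), (119.7479019165039, 5.145310401916504), 89.77003479003906) [0.64060118 0.00197194 0.18626661] 0.1891224862554361
top 0 0 0
scene 253 [ 0.6441934  -0.00389934  0.18350364] 0.19065058788339473
```

View pics/w5.png

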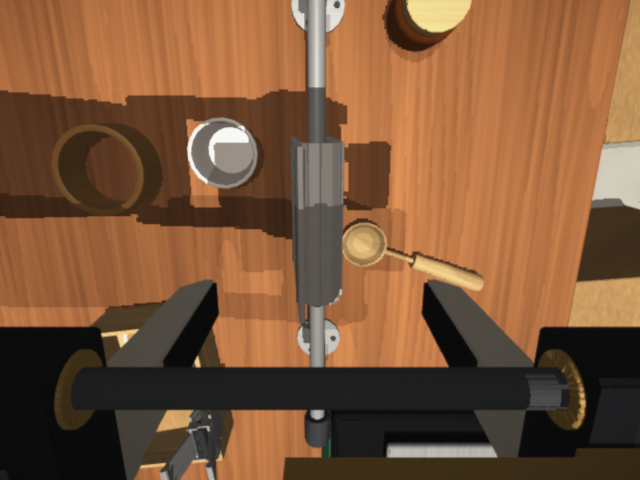

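The board hangs on the bar by itself with its edge level at z≈0.186, and the view shows it square on the bar between the posts. Next is the clip.

```bash
python3 - <<'E'
from h import *
env.movep([0.532,-.2515,.25],q(.12)); st()
d=cam('wrist'); save('w6.png',d['color']); W=cloud(d)
C=box(W,(.48,-.31,.075),(.6,-.19,.2)); r=lambda P:cv2.minAreaRect((P[:,:2]*1000).astype(np.float32))
print(len(C),r(C),C.min(0),C.max(0))
T=C[C[:,2]>.125]; c,s=np.cos(.12),np.sin(.12)
L=(T[:,:2]-[.532,-.2515])@np.array([[c,-s],[s,c]]); print('local top x',L[:,0].min(),L[:,0].max(),'y',L[:,1].min(),L[:,1].max())
for a in (L[:,0]<0,L[:,0]>0): print(a.sum(),L[a].min(0),L[a].max(0),np.median(L[a],0),T[a][:,2].max(), r(T[a]))
d=pickle=None
W=cloud(cam('top'));
E
python3 - <<'E'
import sys; sys.path.insert(0,'.')
import os; os.chdir('.')
import pickle
from h import *
c,s=np.cos(.12),np.sin(.12)
for n in('scene','top'):
    W=cloud(pickle.load(open(n+'0.pkl','rb')));C=box(W,(.48,-.31,.125),(.6,-.19,.2))
    L=(C[:,:2]-[.532,-.2515])@np.array([[c,-s],[s,c]])
    for a in (L[:,0]<0,L[:,0]>0):
        if a.sum(): print(n,a.sum(),L[a].min(0),L[a].max(0),C[a][:,2].max())
E
```

```text
t 12.96 tcp [ 0.5325 -0.2509  0.2501] F [-1.36  0.51  0.39] w 1.003
3039 ((528.5665283203125, -251.567626953125), (49.04741668701172, 53.927268981933594), 8.017539024353027) [ 0.50314213 -0.27968322  0.07515109] [ 0.55482331 -0.22358018  0.14256519]
local top x -0.02786602491453516 0.021339007121331386 y -0.014317086173877294 0.014278362638163358
452 [-0.02786602 -0.01431709] [-0.02014879  0.01419099] [-0.02363838  0.00112088] 0.14253379006767652 ((508.0671081542969, -254.4427032470703), (7.6322150230407715, 28.58018684387207), 7.893949508666992)
433 [ 0.01396858 -0.01386072] [0.02133901 0.01427836] [0.01744562 0.00106959] 0.14256519050928074 ((549.5543823242188, -249.16732788085938), (7.368030548095703, 28.123292922973633), 6.60921049118042)
scene 116 [-0.02651287 -0.01469765] [-0.01338286  0.01494892] 0.14349111961175598
scene 77 [ 0.01850191 -0.0140976 ] [0.02528758 0.01492963] 0.1440121771919174
top 31 [-0.02441812 -0.01631147] [-0.01850905  0.01272439] 0.14728884874331194
top 52 [ 0.01626165 -0.01516062] [0.02498992 0.01243646] 0.1467343794722984
```

View pics/w6.png

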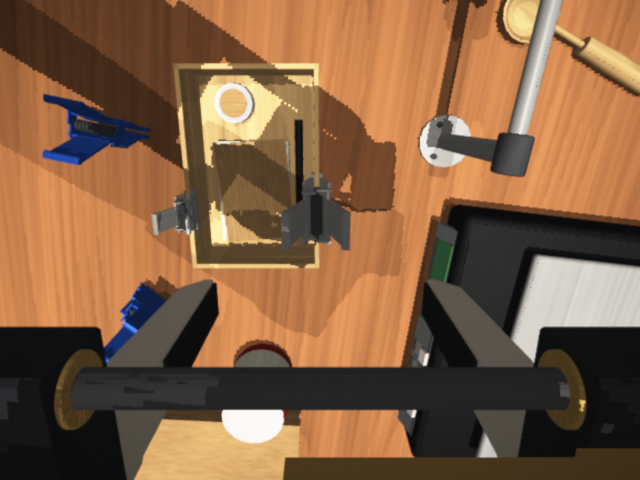

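Wrist view: the large grey clip is at (316,215) with both handles between my fingers. The small clip is at (180,215) and the blue ones are well clear. I'll descend and squeeze.

```bash
python3 - <<'E'
from h import *
xy=[.532-.001,-.2516]
print(env.move_linear([*xy,.109],q(.12),feed=.12,threshold=8)); st('down')
env.grip(0.0,30); st('sq'); env.hold(.3); st('sq2')
d=cam('wrist'); save('w7.png',d['color'])
E
```

```text
False
down t 14.38 tcp [ 0.5313 -0.2518  0.1099] F [ 0.25 -0.08  0.44] w 1.000
sq t 15.53 tcp [ 0.531  -0.2516  0.109 ] F [-0.01 -0.6  -1.68] w 0.203
sq2 t 15.82 tcp [ 0.531  -0.2516  0.109 ] F [-0.18 -0.44 -0.54] w 0.200
```

View pics/w7.png

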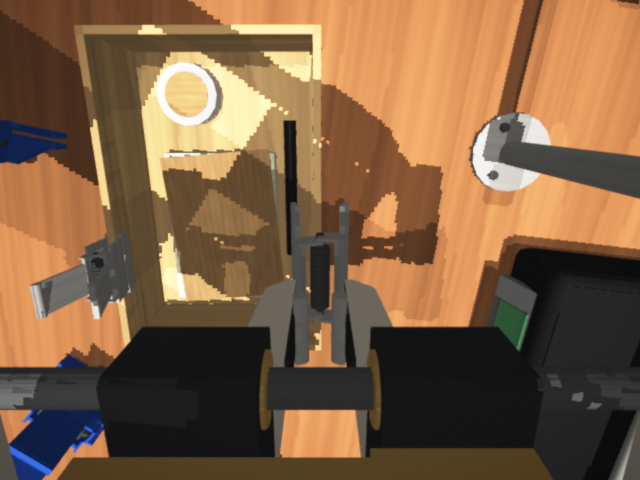

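The clip is squeezed. The handles are parallel in the image and the width is 18.6 mm, a bit under the nominal 22 mm. The jaws straddle the wall without touching it. I'm lifting.

```bash
python3 - <<'E'
from h import *
env.move_linear([.531,-.2516,.16],feed=.08); st('l1')
env.move_linear([.531,-.2516,.29],feed=.15); st('l2')
env.hold(.3)
d=cam('scene'); save('s8.png',cv2.resize(d['color'][150:330,180:420],(800,600),interpolation=cv2.INTER_CUBIC)); 
W=cloud(d); C=box(W,(.45,-.33,.15),(.62,-.17,.34));
d=cam('wrist'); save('w8.png',d['color'])
c=(cloud(d)); import pickle; pickle.dump((d,W),open('w8.pkl','wb')); st()
E
```

```text
l1 t 16.67 tcp [ 0.5309 -0.2515  0.1596] F [-0.03  0.72 -1.2 ] w 0.202
l2 t 17.68 tcp [ 0.5308 -0.2515  0.2887] F [-0.1   0.27 -0.14] w 0.205
 t 18.08 tcp [ 0.531  -0.2516  0.2898] F [-0.96 -0.58 -0.91] w 0.203
```

View pics/s8.png

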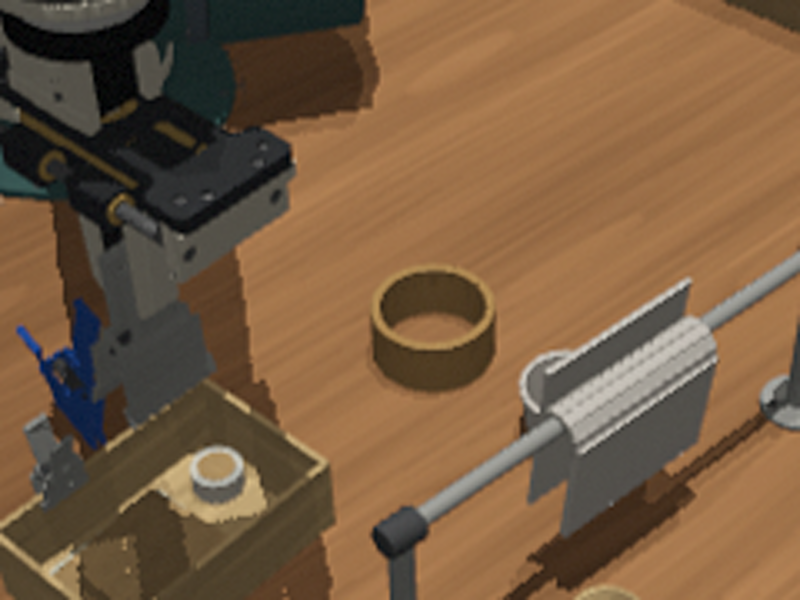

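View pics/w8.png

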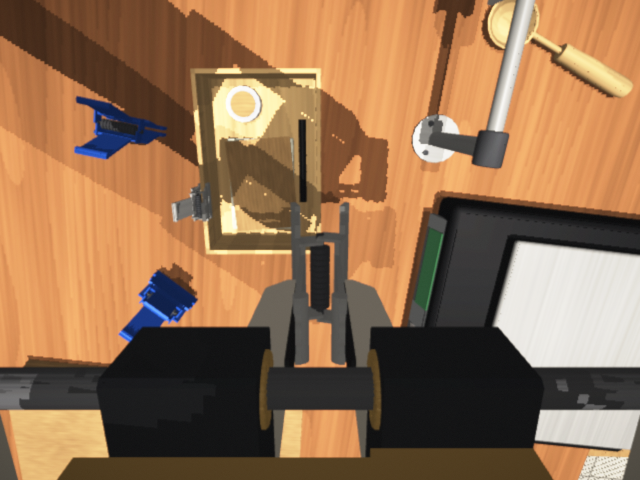

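The scene view shows the clip held upright and clear of the tray, with the small and blue clips undisturbed. Next I measure the jaw tips relative to the TCP and the board's edge.

```bash
python3 - <<'E'
from h import *
import pickle
d,Ws=pickle.load(open('w8.pkl','rb')); 
C=box(Ws,(.47,-.32,.17),(.6,-.18,.335)); c,s=np.cos(.12),np.sin(.12)
T=np.array([.531,-.2516,.2898])
def loc(P): 
    L=P-T; L[:,:2]=L[:,:2]@np.array([[c,-s],[s,c]]); return L
L=loc(C); print('scene',len(L))
for z0 in np.arange(-.08,.0,.008):
    a=(L[:,2]>z0)&(L[:,2]<z0+.008)
    if a.sum()>2: print('%.3f'%z0,a.sum(),np.round(np.percentile(L[a],[2,98],axis=0)[:,:2],4).tolist())
print(np.sort(L[:,2])[:10])
W=cloud(d); C=box(W,(.47,-.32,.17),(.6,-.18,.335)); L=loc(C); print('wrist',len(L))
for z0 in np.arange(-.08,.03,.008):
    a=(L[:,2]>z0)&(L[:,2]<z0+.008)&(np.abs(L[:,1])<.05)
    if a.sum()>2: print('%.3f'%z0,a.sum(),np.round(np.percentile(L[a],[2,98],axis=0)[:,:2],4).tolist())
E
```

```text
scene 1368
-0.072 22 [[-0.0146, -0.0271], [0.019, 0.0236]]
-0.064 144 [[-0.0122, -0.0294], [0.02, 0.0285]]
-0.056 117 [[-0.0117, -0.028], [0.0178, 0.0285]]
-0.048 117 [[-0.0106, -0.0264], [0.0173, 0.0267]]
-0.040 105 [[-0.0106, -0.0268], [0.0164, 0.0266]]
-0.032 126 [[-0.0102, -0.0272], [0.0165, 0.0265]]
-0.024 170 [[-0.0092, -0.023], [0.015, 0.0223]]
-0.016 78 [[-0.0071, -0.0207], [0.0133, 0.0212]]
-0.008 37 [[-0.0073, -0.0139], [0.0123, 0.0108]]
[-0.06803545 -0.06751462 -0.06689474 -0.06680713 -0.06673024 -0.06593516
 -0.06589427 -0.0656807  -0.06528205 -0.0649297 ]
wrist 9825
-0.072 117 [[-0.0182, -0.0159], [0.0164, 0.0299]]
-0.064 451 [[-0.0176, -0.0154], [0.0157, 0.0299]]
-0.056 133 [[-0.0152, 0.0125], [0.0132, 0.0299]]
-0.048 32 [[-0.0139, 0.0266], [0.0126, 0.0271]]
-0.040 36 [[-0.0139, 0.0263], [0.012, 0.0272]]
-0.032 370 [[-0.0133, -0.0212], [0.0117, 0.027]]
-0.024 2163 [[-0.0123, -0.0212], [0.0106, 0.0222]]
-0.016 189 [[-0.0104, -0.0185], [0.0088, 0.0222]]
-0.008 129 [[-0.0149, 0.0014], [0.013, 0.0142]]
-0.000 413 [[-0.0215, 0.0065], [0.0198, 0.0141]]
0.008 600 [[-0.0237, 0.0075], [0.0225, 0.0141]]
0.016 707 [[-0.0242, 0.0072], [0.0228, 0.014]]
0.024 2860 [[-0.0229, -0.0133], [0.0217, 0.0139]]
```

```bash
python3 - <<'E'
from h import *
env.movep([.642,-.0025,.31],q(-.003)); st()
env.move_linear([.642,-.0025,.285],feed=.1); env.hold(.3); st()
T=env.current_eef_pos()
import pickle; o={}
for n in('wrist','scene','top'):
    d=cam(n); o[n]=d; save(n+'9.png',d['color']); W=cloud(d)
    E=box(W,(.6,-.09,.165),(.7,.09,.195)); E=E[E[:,2]>E[:,2].max()-.012]; 
    if len(E)>5: print(n,'edge',len(E),E.mean(0),np.percentile(E,[2,98],axis=0).round(4).tolist(),cv2.minAreaRect((E[:,:2]*1000).astype(np.float32)))
    J=box(W,(.6,-.09,.205),(.7,.09,.237)); 
    if len(J)>5: print(n,'jaw',len(J),np.percentile(J,[1,99],axis=0).round(4).tolist())
pickle.dump(o,open('p9.pkl','wb'))
save('s9c.png',cv2.resize(o['scene']['color'][150:300,290:490],(800,600),interpolation=cv2.INTER_CUBIC))
E
```

```text
t 19.14 tcp [ 0.6418 -0.0034  0.3099] F [ 0.77 -0.49 -0.56] w 0.201
 t 19.84 tcp [ 0.6421 -0.0025  0.2854] F [ 0.49 -0.05 -0.97] w 0.204
wrist edge 632 [0.64063919 0.02972994 0.18629587] [[0.6381, 0.0004, 0.178], [0.6428, 0.0571, 0.1884]] ((640.2880249023438, 27.372997283935547), (61.55567932128906, 4.879256725311279), 89.89869689941406)
wrist jaw 697 [[0.6243, -0.0191, 0.2191], [0.6587, 0.0274, 0.2352]]
scene edge 194 [ 0.64432846 -0.00313081  0.1855407 ] [[0.6407, -0.0595, 0.1798], [0.6464, 0.0551, 0.1907]] ((644.001708984375, -0.7409439086914062), (7.1074299812316895, 121.09337615966797), 0.20780125260353088)
scene jaw 236 [[0.6284, -0.0322, 0.2199], [0.6621, 0.0281, 0.2365]]Traceback (most recent call last):
  File "<stdin>", line 8, in <module>
    return umr_maximum(a, axis, None, out, keepdims, initial, where)
ValueError: zero-size array to reduction operation maximum which has no identity
```

View pics/wrist9.png

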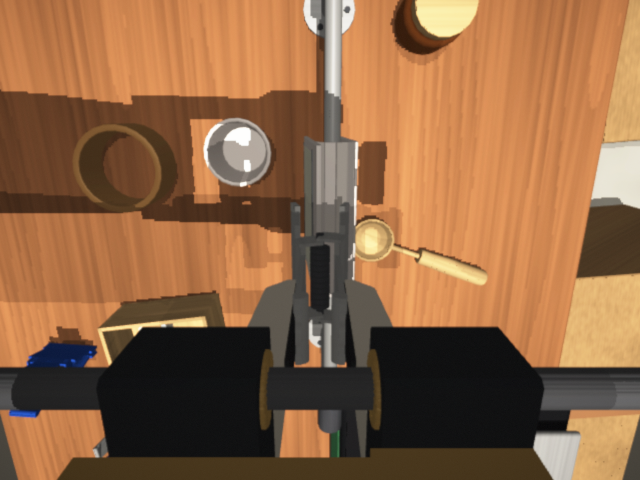

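In both views the edge sits centred between the jaws to within 1 mm (wrist: edge 0.6405 against jaw centre 0.6415; scene: 0.644 against 0.645). I'll shift 1 mm and lower until the tips are about 13 mm below the edge.

```bash
python3 - <<'E'
from h import *
print(env.move_linear([.641,-.0025,.239],feed=.05,threshold=4)); st(); env.hold(.8); st()
import pickle; o={}
for n in('wrist','scene'):
    d=cam(n); o[n]=d; W=cloud(d)
    J=box(W,(.6,-.09,.165),(.7,.09,.215)); 
    for y0 in (-.06,-.045,-.03,0,.02,.03,.04):
        a=J[(J[:,1]>y0)&(J[:,1]<y0+.012)]
        if len(a)>3: print(n,y0,len(a),np.percentile(a,[2,98],axis=0).round(4)[:,[0,2]].tolist())
save('w10.png',o['wrist']['color'])
save('s10.png',cv2.resize(o['scene']['color'][150:300,290:490],(800,600),interpolation=cv2.INTER_CUBIC))
st()
E
```

```text
False
 t 21.06 tcp [ 0.6411 -0.0025  0.2394] F [ 0.02 -0.2  -1.32] w 0.202
 t 21.86 tcp [ 0.641  -0.0025  0.239 ] F [-0.81  0.6  -1.37] w 0.201
wrist -0.06 161 [[0.6367, 0.1671], [0.6425, 0.1879]]
wrist -0.045 11 [[0.6389, 0.1862], [0.6424, 0.188]]
wrist -0.03 63 [[0.6235, 0.1727], [0.6576, 0.2149]]
wrist 0 174 [[0.6233, 0.1691], [0.6571, 0.2149]]
wrist 0.02 644 [[0.6239, 0.1704], [0.6568, 0.2148]]
wrist 0.03 214 [[0.6374, 0.1695], [0.6426, 0.1883]]
wrist 0.04 222 [[0.6374, 0.1701], [0.6426, 0.1885]]
scene -0.06 41 [[0.6416, 0.1671], [0.6458, 0.1888]]
scene -0.045 42 [[0.6415, 0.1659], [0.6457, 0.1885]]
scene -0.03 183 [[0.6282, 0.1675], [0.6597, 0.2139]]
scene 0 75 [[0.6429, 0.1749], [0.6602, 0.214]]
scene 0.02 38 [[0.6536, 0.1742], [0.6593, 0.2128]]
scene 0.03 4 [[0.6434, 0.1717], [0.6553, 0.1892]]
scene 0.04 31 [[0.642, 0.1677], [0.646, 0.1884]]
 t 21.96 tcp [ 0.641  -0.0025  0.239 ] F [ 0.27 -0.25 -1.32] w 0.203
```

View pics/s10.png

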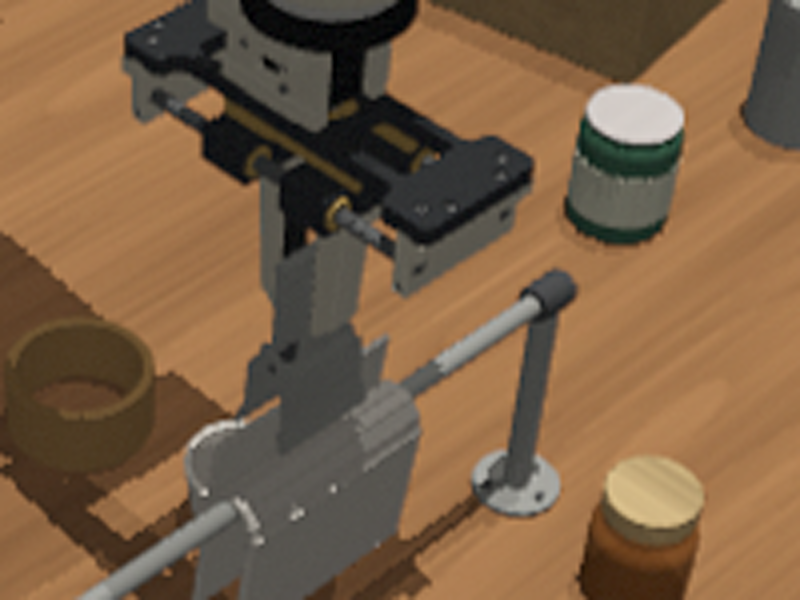

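View pics/w10.png

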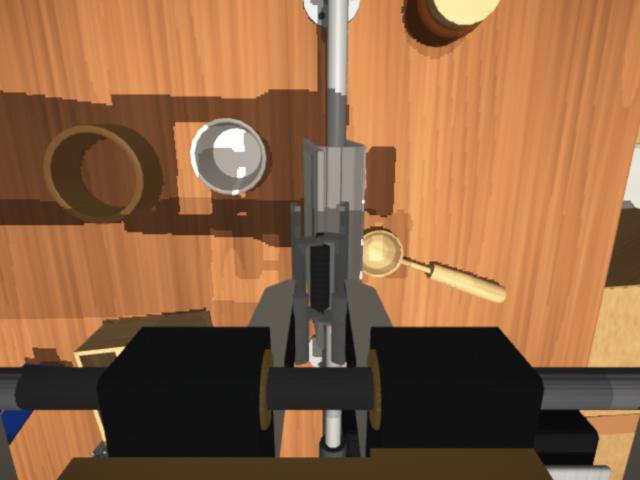

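The jaws straddle the panel: jaw span 0.6235–0.657 with the edge at 0.640. Tips are at z≈0.173 against the edge at 0.187, with the saddle about 13 mm below the tips. Tool force is unchanged, so there is no contact. I'm handing in.

```bash
python3 - <<'E'
from h import *
env.sign_off(); st()
E
```

```text
the job is handed in; nothing more can be done
the job is handed in; nothing more can be done
```

I hung the board over the middle of the rail and let go. Then I took the large clip off the tray rim and handed in while holding it squeezed open around the middle of the panel's top edge. No verdict was reported.

**Last checks (at about 22 s of the 54 s allowed):**
- **Board:** hanging free and square on the bar, top edge at about z 0.187 m.
- **Clip position:** jaw centre within about 1 mm of the panel in the wrist view. Tips were roughly 13 mm below the edge and 13 mm above the saddle.
- **Contact:** tool force stayed near the clip's own weight, so there was no sign of the clip touching the board.
- **Bystanders:** none looked moved in the images, though I didn't measure them again at the end.

**Disagreements:**
- The wrist and scene cameras differ by about 3 mm in absolute x, so I placed the clip using its position relative to the edge. Both agreed on that to about 1 mm before I lowered it.
- The gripper read about 19 mm over the handles, against 22 mm stated for wide open. The jaw tips measured about 34 mm over their outsides, which fits wide open.

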